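Clamp a circuit board in the repair fixture

TASK

Push the circuit board that carries the black heat sink along the bench until it sits flush against the aluminium fence, then push the orange jaw so that it slides the board along the fence, fully up against the red end stop, and is left snug against it. Only push, by the edge of the board's blue pallet: do not pinch or lift it, and keep the fingers off the heat sink. Leave the other board and everything else on the bench where it is, and finish clear of it all.

Things in the scene. Friction and masses are not known exactly. Their poses are not given: they have to be found in the camera images.
- board: Board to clamp: green circuit board on a blue pallet, 96 (x) x 110 (y) mm, 16 mm high, sides upright, about 0.4 kg, loose. Origin: centre of its underside, z up. Parts on it reach 39 mm up. Starts on the robot's side of the fixture, within 0.3 rad of square, left or right of the other board; a straight push along the fixture's +x brings it to the fence between jaw and end stop.
- heat_sink: The black finned heat sink fixed on that board, 44 x 44 x 21 mm; origin: centre of its underside, 18 mm above the bench, 4 mm to the -x side of the board's centre. Not to be touched.
- spare_board: The other board, on the same pallet (96 x 110 x 16 mm, origin and axes likewise), with a flat silver shield (to 28 mm high) in place of the heat sink. It lies beside the first one, 15 to 65 mm from it, loose; leave it.
- fixture: Clamping fixture, fixed, no base plate: boards slide on the bench. Origin: on the bench at the foot of the aluminium fence's face, which is the plane x = 0, y -0.21 to 0.19, 28 mm high, 22 mm thick; boards come from -x. Red end stop, 28 mm high: face at y = 0.165, x from -0.10 to 0. Clamped, the board's centre is at x = -0.048, y = 0.110, its axes along the fixture's.
- corner (a point): The inner corner, on the bench, where the fence's face meets the end stop's face: fixture frame (0, 0.165, 0).
- jaw (a joint): Travel of the orange jaw along the fixture's +y, towards the end stop, m: 0 fully back, 0.27 at most, 0.245 with the board clamped against the end stop. Starts at 0 to 0.02. Slides stiffly (about 1.5 N) on a rod behind the fence and stays where it is left. Its face to the board is at fixture y = -0.190 + joint value.
- jaw_back (a point): Where to push the jaw: middle of its back (side away from the end stop), 30 mm above the bench, at fixture x = -0.040, y = -0.204 + joint value. The jaw is an upright orange plate 14 mm thick along y, from 4 to 74 mm in front of the fence's face, 3 to 53 mm above the bench; its arm crosses over the fence 33 to 53 mm up.
- flux_jar: Small green jar, 42 mm across, 42 mm high, standing beyond the fence; origin: centre of its underside. Leave it.
- spray_can: White and blue can, 60 mm across, 170 mm high, at the left; origin: centre of its underside. Leave it.
- solder_reel: Metal reel standing on its end, 60 mm across, 40 mm high, at the left; origin: centre of its underside. Leave it.
- multimeter: Grey multimeter lying face up, 150 (x) x 76 (y) x 34 mm (41 mm at its dial), at the right; origin: centre of its underside. Leave it.
- screwdriver: Red-handled screwdriver, 180 mm long, lying at the left with its handle towards the robot; its x runs along it from handle to tip, origin at mid-length. Leave it.
- parts_cup: Amber cup, 64 mm across, 50 mm high, at the right; origin: centre of its underside. Leave it.
Mind the look-alikes: they are no part of the job. Leave any brown, pink or purple look-alike of the board alone.

How it is judged (in metres and radians):
On the way:
1. the board sits flush against the fence, before the jaw has clamped it (x of board in the frame of fixture above -0.053 m and angle between the x axis of board and the x axis of fixture, either way round below 0.06 rad and value of joint jaw below 0.235 m), for 0.2 s.
At the end, for the whole second after the job is handed in: The heat-sink board lies flat and still, within 4 mm of the fence and of the end stop and square within 0.04 rad; the jaw is closed on it (joint above 0.241). It was never lifted or tipped, the heat sink not pressed, and nothing else was moved more than 15 mm (x of board in the frame of fixture above -0.052 m and y of board in the frame of fixture above 0.106 m and angle between the x axis of board and the x axis of fixture, either way round below 0.04 rad and value of joint jaw above 0.241 m and height (world z) of board below 0.004 m and angle between board's own z axis and vertical below 0.03 rad and linear speed of board below 0.01 m/s); the robot touches nothing.
It fails at once if the board is lifted or tipped (height (world z) of board above 0.008 m or angle between board's own z axis and vertical above 0.12 rad).
It fails at once if the fingers press on the heat sink (contact force between the fingers and heat_sink above 1 N).
It fails at once if the other board is moved more than 15 mm (distance of spare_board from where it was at the start of the episode above 0.015 m).
It fails at once if another thing on the bench is moved more than 15 mm (distance of any of flux_jar, spray_can, solder_reel, multimeter, screwdriver, parts_cup from where it was at the start of the episode above 0.015 m).
It also fails if it takes over 59 s, if anything falls off the work surface, if the arm or the gripper's body presses on something with over 40 N, if the wrist force passes 120 N, or if a joint passes its speed limit or range.

ROBOT

A 6-joint arm with a two-finger parallel gripper is mounted at the origin on the work surface. World frame = base frame: x ahead of the robot, y to its left, z up, the work surface at z = 0. Lengths are in mm, angles in rad, forces in N, time in s.
With the tool pointing down it reaches from about 275 to 750 mm from the base axis. Payload 10.2 kg.
Tool frame: the origin (TCP) lies between the finger pads; the fingertips stand 25 mm ahead of it and the grasp point (between the pads) lies 6 mm ahead of it; z points along the fingers, y is the line along which they close (so a half turn about z gives the same grasp; the last joint's range is limited). The gripper opens to 85 mm and grips with 20 to 120 N. Pads are 22 mm wide; open, the fingers measure 114 mm over their backs; the gripper's body (76 mm by 85 mm) begins 54 mm behind the grasp point. The pads swing forward as they close: fully open they stand 13 mm farther back than shut.
Start: joints at [-1.455, 0.313, 1.498, -0, 1.331, -0.223], TCP at [174.474, -495.167, 256.294] pointing down, gripper open.
Joint ranges: [-2.94, 2.94], [-0.97, 2.17], [0.19, 2.56], [-1.23, 4.37], [0.02, 3.11], [-2.88, 2.88]. Speed limits (rad/s): [2.39, 2.39, 3.01, 3.14, 3.14, 3.14].

INTERFACE

Orientations are given as a unit quaternion [w, x, y, z].
In Python, from rig import ctrl, eyes, finish_job gives the robot as it stands.
- The arm moves only by the tool step_arm, never from a script. Its argument "increments" is a list of rows, each an object of numbers: "dx", "dy", "dz": the shift along the tool's x, y, z in units of 25 mm (1.0 is 25 mm); "wx", "wy", "wz": the turn, a rotation vector about the tool's x, y, z in units of 6 degrees (1.0 is 6 degrees). A call has 1 to 5 rows; each row shifts and turns the commanded pose from where the row before left it, along the tool's axes as they then stand; what a row does not reach is not made up. A row lasts 1/10 s, in which the tool goes at most 50 mm and 8.59 degrees, less where a joint would pass 70% of its speed; a pose out of reach is approached as far as the arm can. A call is refused whole if a number of a shift passes 1 or a number of a turn 1, either way. A call with a gripper value outside its range is refused whole. "fingers" is the finger opening in mm, from 0 to 85.4, set as the call begins (left out, the last holds). The fingers move at their own pace and stop on an object; "squeeze" is the grip in N (left out, the last holds). Time passes only in rows, so rows that do not move let the fingers close. It gives the time, the measured TCP pose, the force, the opening and the grip force at its end, in the units of the state.
- ctrl.sense(): the state, without advancing time (a new reading comes with each control period).
- eyes.capture(name): name is "side" or "top" or "wrist"; returns a dict with "frame" (400x640x3 uint8, blue, green, red), "fx", "fy", "cx", "cy" (pixels), "R" (3x3) and "t" (3): a world point X has camera coordinates R X + t; the wrist camera has in their place "tool_from_camera" (4x4, takes a point from camera to tool coordinates, whose origin is the TCP and whose axes are the flange's). Camera axes: x right, y down, z forward; pixel columns grow to the right and rows downward; lengths in mm; the calibration is good to about 2 mm. A picture is of the moment at which its call begins: read the wrist's pose just before it. There is no depth.
- finish_job(): hands the job in; it is judged then, once.
Trained networks look in the newest picture that a camera, given by its name, has taken for a name from the list of things; names that differ only in an ending like _2 or _b are one class to them, and where a whole thing is asked for, a point or a joint stands for the part that bears it (a point fixed in the world has none). Each returns a list of dicts, best first, with "p" (0 to 1); they miss things now and then, are a little off and sometimes report something else, mostly with a low value. They report only what shows in the picture. A call takes as long as a camera call. They do not tell look-alikes from the thing itself.
- eyes.cut_out(camera, label): "mask" (400x640 bool, what is visible of it).
- eyes.landmark_of(camera, label): "point" ([x, y, z] in mm, in the coordinates of the camera as it stood for that picture, good to about 4 mm: a listed point, or the origin of a listed thing).
The state is a dict: "time_s": time; "joints": joint angles; "dq": joint speeds; "tau": joint torques, N m; "eef_pos": TCP position; "ee_rot": TCP orientation; "force": force on the tool from outside, world axes, zero at the start; "wrist_torque": the same for the moment, N m; "grip_width": opening from 0.0 (shut) to 1.0 (fully open); "grip_force": force on a finger pad.
Only numpy, scipy, OpenCV 4.12 (cv2) and the standard library are available. Lean on these libraries where they do the work, as an engineer would, in place of code of your own. Each camera call takes 0.05 s, during which the arm holds its last target. There are 200 camera calls.

## Working session

There is one attempt and no reset: what is moved stays moved. The work goes in short steps, Python scripts to look and compute and a tool call to move; the robot and the scene stay as the last step left them, time stands still between calls to the robot, and variables do not carry over. Pictures are saved under pics/ and viewed, at most 10 in all, crops included, and the job is handed in when it is done.

Besides the shell and the picture viewer there is one more tool, called after "Emit:" in YAML: its name, and indented under it one key for each argument. step_arm: Moves the arm, as the interface text tells. Its arguments: {"type":"object","properties":{"increments":{"type":"array"},"fingers":{"type":"number"},"squeeze":{"type":"number"}},"required":["increments"]}

```bash
mkdir -p pics
cat > h.py <<'E'
import numpy as np, cv2
from rig import ctrl, eyes, finish_job
def world(c,p): return np.array(c["R"]).T@(np.array(p)-np.array(c["t"]))
def px2w(c,u,v,z):
    R=np.array(c["R"]);t=np.array(c["t"]);d=R.T@np.array([(u-c["cx"])/c["fx"],(v-c["cy"])/c["fy"],1]);o=-R.T@t
    return o+d*(z-o[2])/d[2]
E
python3 - <<'E'
from h import *
for n in("top","side"):
    c=eyes.capture(n);cv2.imwrite(f"pics/{n}0.png",c["frame"])
    for l in["board","heat_sink","spare_board","fixture","corner","jaw","jaw_back","multimeter","parts_cup","spray_can","solder_reel","screwdriver","flux_jar"]:
        try:
            print(n,l,[(round(r["p"],2),world(c,r["point"]).round().tolist()) for r in eyes.landmark_of(n,l)[:3]])
        except Exception as e: print(n,l,e)
s=ctrl.sense();print(s["time_s"],s["eef_pos"],s["ee_rot"],s["force"])
E
```

```text
top board [(0.88, [313.0, 177.0, 3.0]), (0.79, [455.0, 49.0, 4.0]), (0.77, [321.0, -311.0, -1.0])]
top heat_sink [(0.72, [321.0, -315.0, 21.0]), (0.65, [508.0, -311.0, 17.0]), (0.62, [451.0, 45.0, 16.0])]
top spare_board [(0.7, [446.0, -103.0, 2.0])]
top fixture [(0.77, [662.0, -26.0, -1.0])]
top corner [(0.7, [659.0, 140.0, 1.0])]
top jaw it knows: board, corner, fixture, flux_jar, heat_sink, jaw_back, multimeter, parts_cup, screwdriver, solder_reel, spare_board, spray_can
top jaw_back [(0.74, [629.0, -210.0, 29.0])]
top multimeter [(0.82, [392.0, -468.0, -1.0])]
top parts_cup [(0.74, [664.0, -451.0, -2.0])]
top spray_can [(0.67, [451.0, 445.0, -1.0])]
top solder_reel [(0.84, [601.0, 443.0, 2.0])]
top screwdriver [(0.78, [457.0, 287.0, -0.0])]
top flux_jar [(0.6, [772.0, -115.0, -1.0])]
side board [(0.95, [305.0, 177.0, -4.0]), (0.74, [454.0, 50.0, 0.0]), (0.64, [508.0, -307.0, -5.0])]
side heat_sink [(0.78, [454.0, 45.0, 20.0]), (0.56, [313.0, 177.0, 18.0]), (0.5, [325.0, -313.0, 18.0])]
side spare_board [(0.74, [444.0, -102.0, 1.0])]
side fixture [(0.93, [662.0, -24.0, 1.0])]
side corner [(0.57, [661.0, 142.0, -2.0])]
side jaw it knows: board, corner, fixture, flux_jar, heat_sink, jaw_back, multimeter, parts_cup, screwdriver, solder_reel, spare_board, spray_can
side jaw_back [(0.72, [624.0, -211.0, 32.0])]
side multimeter [(0.74, [394.0, -469.0, 1.0]), (0.3, [625.0, -211.0, 34.0])]
side parts_cup [(0.88, [668.0, -452.0, 3.0])]
side spray_can [(0.72, [451.0, 447.0, -3.0])]
side solder_reel [(0.51, [603.0, 446.0, -1.0]), (0.46, [447.0, 448.0, -2.0])]
side screwdriver [(0.49, [457.0, 283.0, 1.0])]
side flux_jar [(0.59, [770.0, -118.0, -5.0]), (0.17, [663.0, -27.0, 0.0])]
1.3 [ 174.45832995 -495.16773594  256.29532241] [-6.12341267e-07  9.85686599e-01  1.68588043e-01 -8.64727847e-06] [0.8187058  0.44793659 0.68082377]
```

View pics/top0.png

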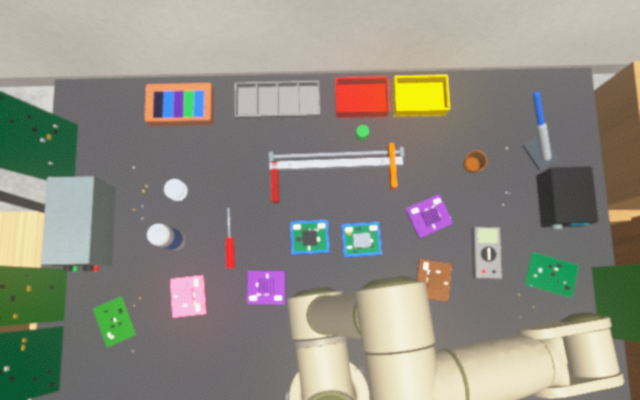

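View pics/side0.png

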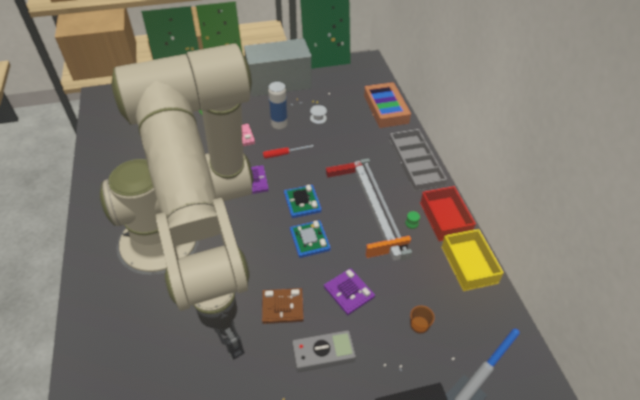

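Board to push: blue pallet with black heat sink at top pixel (310,237). Spare at (362,239), jaw at (393,165), end stop at (275,183). The purple, pink and brown boards are look-alikes. Next I measure the yaws from the masks.

Run:
```python
from h import *
for n in("top","side"):
    c=eyes.capture(n);f=c["frame"];hsv=cv2.cvtColor(f,cv2.COLOR_BGR2HSV)
    for l in("board","spare_board"):
        for r in eyes.cut_out(n,l)[:3]:
            m=r["mask"].astype(np.uint8)
            k,_=cv2.findContours(m,0,1);k=max(k,key=cv2.contourArea)
            w=np.array([px2w(c,*p[0],14)[:2] for p in k],np.float32)
            print(n,l,round(r["p"],2),cv2.minAreaRect(w))
    for r in eyes.cut_out(n,"jaw_back")[:1]:
        ys,xs=np.nonzero(r["mask"]);print("jawmask",xs.min(),xs.max(),ys.min(),ys.max())
    for r in eyes.cut_out(n,"fixture")[:1]:
        m=r["mask"]&(hsv[...,1]<70)&(hsv[...,2]>190)
        ys,xs=np.nonzero(m);w=np.array([px2w(c,x,y,28)[:2] for x,y in zip(xs,ys)],np.float32)
        print("fence",len(w),cv2.fitLine(w,cv2.DIST_HUBER,0,.01,.01).ravel(),cv2.minAreaRect(w))
```

```text
top board 0.68 ((309.5351257324219, 175.68850708007812), (111.10934448242188, 91.92583465576172), 88.88203430175781)
top board 0.67 ((508.9664306640625, -309.080322265625), (99.79132843017578, 115.10977935791016), 22.334196090698242)
top board 0.64 ((648.306884765625, -40.78880310058594), (152.79611206054688, 411.3802490234375), 3.6370372772216797)
top spare_board 0.88 ((445.2220153808594, -104.9574203491211), (99.83008575439453, 112.05606842041016), 3.215998411178589)
jawmask 387 397 143 190
side board 0.94 ((453.9112854003906, 41.97227478027344), (97.74688720703125, 123.54592895507812), 1.586378812789917)
side board 0.81 ((331.77105712890625, 169.37283325195312), (123.85257720947266, 49.255184173583984), 88.25211334228516)
side board 0.73 ((330.088623046875, 400.7245788574219), (119.76024627685547, 41.82771682739258), 86.82024383544922)
side spare_board 0.62 ((443.6719970703125, -109.93199157714844), (98.76412963867188, 121.45741271972656), 3.353116273880005)
jawmask 367 409 237 256
fence 24 [ 1.809768e-02 -9.998362e-01  6.702251e+02  3.896246e+01] ((671.0493774414062, -71.30137634277344), (7.237396717071533, 313.231201171875), 0.2018294483423233)
```

Emit:
step_arm:
  increments:
    - {"wz": 1}
    - {"wz": 1}
    - {"wz": 1}
    - {"wz": 0.24}
    - {}
  fingers: 40

```text
invalid input at $.increments[0]: expected keys dx, dy, dz, wx, wy, wz
```

Emit:
step_arm:
  increments:
    - {"dx": 0, "dy": 0, "dz": 0, "wx": 0, "wy": 0, "wz": 1}
    - {"dx": 0, "dy": -0.5, "dz": 0, "wx": 0, "wy": 0, "wz": 1}
    - {"dx": 0, "dy": -1, "dz": 0, "wx": 0, "wy": 0, "wz": 1}
    - {"dx": 0, "dy": -1, "dz": 0, "wx": 0, "wy": 0, "wz": 0.24}
    - {"dx": 0.5, "dy": -1, "dz": 0, "wx": 0, "wy": 0, "wz": 0}
  fingers: 40

```text
time_s: 2.3
eef_pos: [179.6, -407.4, 256.2]
ee_rot: [-0.0, 1.0, -0.001, -0.0]
force: [1.1, -0.6, 0.2]
grip_width: 0.467
grip_force: 0.0
```

Emit:
step_arm:
  increments:
    - {"dx": 0.6, "dy": -1, "dz": 0, "wx": 0, "wy": 0, "wz": 0}
    - {"dx": 0.6, "dy": -1, "dz": 0, "wx": 0, "wy": 0, "wz": 0}
    - {"dx": 0.6, "dy": -1, "dz": 0, "wx": 0, "wy": 0, "wz": 0}
    - {"dx": 0.6, "dy": -1, "dz": 0, "wx": 0, "wy": 0, "wz": 0}
    - {"dx": 0.6, "dy": -1, "dz": 0, "wx": 0, "wy": 0, "wz": 0}

```text
time_s: 2.8
eef_pos: [255.7, -282.2, 256.4]
ee_rot: [0.0, 1.0, -0.0, 0.0]
force: [-0.2, -0.5, -0.1]
grip_width: 0.466
grip_force: 0.0
```

Emit:
step_arm:
  increments:
    - {"dx": 0.6, "dy": -1, "dz": 0, "wx": 0, "wy": 0, "wz": 0}
    - {"dx": 0.6, "dy": -1, "dz": 0, "wx": 0, "wy": 0, "wz": 0}
    - {"dx": 0.6, "dy": -1, "dz": 0, "wx": 0, "wy": 0, "wz": 0}
    - {"dx": 0.6, "dy": -1, "dz": 0, "wx": 0, "wy": 0, "wz": 0}
    - {"dx": 0.6, "dy": -1, "dz": 0, "wx": 0, "wy": 0, "wz": 0}

```text
time_s: 3.3
eef_pos: [330.8, -157.2, 256.5]
ee_rot: [0.0, 1.0, -0.0, 0.0]
force: [0.3, -0.4, 0.4]
grip_width: 0.471
grip_force: 0.0
```

Emit:
step_arm:
  increments:
    - {"dx": 0, "dy": -1, "dz": 0, "wx": 0, "wy": 0, "wz": 0}
    - {"dx": 0, "dy": -1, "dz": 0, "wx": 0, "wy": 0, "wz": 0}
    - {"dx": 0, "dy": -1, "dz": 0, "wx": 0, "wy": 0, "wz": 0}
    - {"dx": 0, "dy": -1, "dz": 0, "wx": 0, "wy": 0, "wz": 0}
    - {"dx": 0, "dy": -1, "dz": 0, "wx": 0, "wy": 0, "wz": 0}

```text
time_s: 3.8
eef_pos: [330.3, -32.3, 256.5]
ee_rot: [0.0, 1.0, -0.0, 0.0]
force: [-0.1, 0.9, -0.0]
grip_width: 0.471
grip_force: 0.0
```

Emit:
step_arm:
  increments:
    - {"dx": 0.4, "dy": -0.8, "dz": 0, "wx": 0, "wy": 0, "wz": 0}
    - {"dx": 0.4, "dy": -0.8, "dz": 0, "wx": 0, "wy": 0, "wz": 0}
    - {"dx": 0.4, "dy": -0.8, "dz": 0, "wx": 0, "wy": 0, "wz": 0}
    - {"dx": 0.4, "dy": -0.8, "dz": 0, "wx": 0, "wy": 0, "wz": 0}
    - {"dx": 0, "dy": 0, "dz": 0, "wx": 0, "wy": 0, "wz": 0}

```text
time_s: 4.3
eef_pos: [370.9, 48.1, 256.3]
ee_rot: [-0.0, 1.0, 0.001, 0.0]
force: [-0.7, -0.7, -0.5]
grip_width: 0.467
grip_force: 0.0
```

```bash
cat >> h.py <<'E'
from scipy.spatial.transform import Rotation as Ro
def wcap():
    s=ctrl.sense();c=eyes.capture("wrist")
    T=np.eye(4);q=s["ee_rot"];T[:3,:3]=Ro.from_quat([q[1],q[2],q[3],q[0]]).as_matrix();T[:3,3]=s["eef_pos"]
    C=np.linalg.inv(T@np.array(c["tool_from_camera"]));c["R"]=C[:3,:3];c["t"]=C[:3,3];return c
E
python3 - <<'E'
from h import *
c=wcap();cv2.imwrite("pics/w1.png",c["frame"]);n="wrist"
print(c["R"].round(2).tolist())
for l in["board","heat_sink","spare_board","corner","fixture"]:
    print(l,[(round(r["p"],2),world(c,r["point"]).round().tolist()) for r in eyes.landmark_of(n,l)[:3]])
for l in("board","spare_board"):
    for r in eyes.cut_out(n,l)[:2]:
        k,_=cv2.findContours(r["mask"].astype(np.uint8),0,1);k=max(k,key=cv2.contourArea)
        print(l,round(r["p"],2),cv2.minAreaRect(np.array([px2w(c,*p[0],14)[:2] for p in k],np.float32)))
E
```

```text
[[0.0, -1.0, 0.0], [-0.95, -0.0, 0.32], [-0.32, -0.0, -0.95]]
board [(0.95, [311.0, 175.0, 0.0]), (0.93, [454.0, 44.0, -3.0]), (0.91, [320.0, -309.0, -3.0])]
heat_sink [(0.7, [451.0, 45.0, 20.0]), (0.68, [313.0, 176.0, 17.0])]
spare_board [(0.89, [445.0, -109.0, 2.0])]
corner []
fixture []
board 0.9 ((455.1260986328125, 47.17028045654297), (96.30658721923828, 110.48473358154297), 1.6115375757217407)
board 0.86 ((311.2874450683594, 175.90560913085938), (113.95548248291016, 100.01729583740234), 89.30731964111328)
spare_board 0.64 ((444.4343566894531, -104.31170654296875), (96.35916900634766, 114.73780059814453), 2.720597505569458)
spare_board 0.35 ((454.94085693359375, 47.46683120727539), (98.13409423828125, 111.29808044433594), 1.9619157314300537)
```

View pics/w1.png

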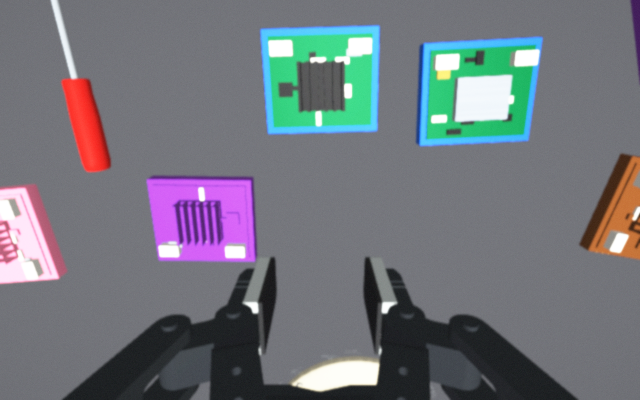

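The wrist view shows the board at about (320,80) and the spare at (480,92), and the path down between the fingers is clear. The board is at (455,47) with yaw near 0.03. Descending behind it.

Emit:
step_arm:
  increments:
    - {"dx": 0, "dy": 0, "dz": 1, "wx": 0, "wy": 0, "wz": 0}
    - {"dx": 0, "dy": 0, "dz": 1, "wx": 0, "wy": 0, "wz": 0}
    - {"dx": 0, "dy": 0, "dz": 1, "wx": 0, "wy": 0, "wz": 0}
    - {"dx": 0, "dy": 0, "dz": 1, "wx": 0, "wy": 0, "wz": 0}
    - {"dx": 0, "dy": 0, "dz": 1, "wx": 0, "wy": 0, "wz": 0}

```text
time_s: 5.2
eef_pos: [370.4, 46.4, 130.5]
ee_rot: [0.0, 1.0, -0.001, 0.0]
force: [1.0, -0.3, 1.0]
grip_width: 0.464
grip_force: 0.0
```

Emit:
step_arm:
  increments:
    - {"dx": 0, "dy": 0, "dz": 1, "wx": 0, "wy": 0, "wz": 0}
    - {"dx": 0, "dy": 0, "dz": 1, "wx": 0, "wy": 0, "wz": 0}
    - {"dx": 0, "dy": 0, "dz": 1, "wx": 0, "wy": 0, "wz": 0}
    - {"dx": 0, "dy": 0, "dz": 0.6, "wx": 0, "wy": 0, "wz": 0}
    - {"dx": 0, "dy": 0, "dz": 0, "wx": 0, "wy": 0, "wz": 0}

```text
time_s: 5.7
eef_pos: [369.6, 46.5, 40.1]
ee_rot: [-0.0, 1.0, -0.001, -0.002]
force: [-0.7, 1.0, 0.7]
grip_width: 0.468
grip_force: 0.0
```

Run:
```python
from h import *
s=ctrl.sense();print(s["eef_pos"],s["force"])
c=eyes.capture("side");R,t=np.array(c["R"]),np.array(c["t"])
p=R@np.array(s["eef_pos"])+t;u,v=int(c["fx"]*p[0]/p[2]+c["cx"]),int(c["fy"]*p[1]/p[2]+c["cy"]);print(u,v)
f=cv2.resize(c["frame"][v-50:v+50,u-65:u+65],None,fx=6,fy=6,interpolation=2);cv2.imwrite("pics/s2.png",f)
```

```text
[369.56521156  46.54864254  40.08830975] [-0.68390685  1.04868589  0.6752042 ]
275 198
```

View pics/s2.png

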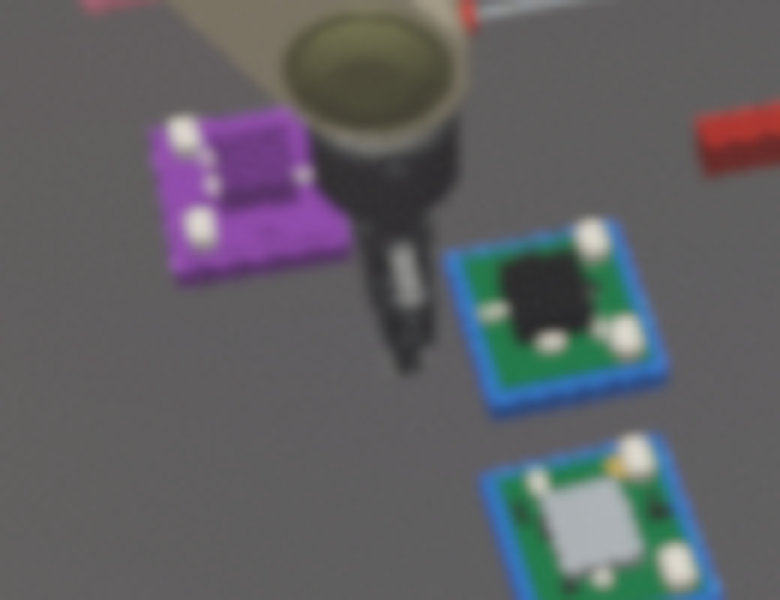

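The tip of the near finger is at crop pixel (407,372), i.e. image (277.8,210). I'll work out its height.

Run:
```python
from h import *
c=eyes.capture("side");R,t=np.array(c["R"]),np.array(c["t"])
for y in(18,24):
  for z in(0,10,20,30):
    p=R@np.array([370,y,z])+t;print(y,z,c["fx"]*p[0]/p[2]+c["cx"],c["fy"]*p[1]/p[2]+c["cy"])
```

```text
18 0 278.0899076422226 213.4194430770429
18 10 277.9275123263614 211.38730446775327
18 20 277.7636040021032 209.33623278294073
18 30 277.5981614258396 207.26596219008073
24 0 277.74403329260343 212.0048767061565
24 10 277.5804226689504 209.97100785522503
24 20 277.41529134138534 207.91823489984614
24 30 277.24861800929534 205.84629304882276
```

Emit:
step_arm:
  increments:
    - {"dx": 0, "dy": 0, "dz": 0.2, "wx": 0, "wy": 0, "wz": 0}
    - {"dx": 0, "dy": 0, "dz": 0.15, "wx": 0, "wy": 0, "wz": 0}
    - {"dx": 0.4, "dy": 0, "dz": 0, "wx": 0, "wy": 0, "wz": 0}
    - {"dx": 0.4, "dy": 0, "dz": 0, "wx": 0, "wy": 0, "wz": 0}
    - {"dx": 0.4, "dy": 0, "dz": 0, "wx": 0, "wy": 0, "wz": 0}

```text
time_s: 6.3
eef_pos: [401.3, 46.7, 32.7]
ee_rot: [-0.0, 1.0, -0.0, -0.0]
force: [-3.1, -0.4, 1.6]
grip_width: 0.469
grip_force: 1.4
```

Emit:
step_arm:
  increments:
    - {"dx": 0.4, "dy": 0, "dz": 0, "wx": 0, "wy": 0, "wz": 0}
    - {"dx": 0.4, "dy": 0, "dz": 0, "wx": 0, "wy": 0, "wz": 0}
    - {"dx": 0.4, "dy": 0, "dz": 0, "wx": 0, "wy": 0, "wz": 0}
    - {"dx": 0.4, "dy": 0, "dz": 0, "wx": 0, "wy": 0, "wz": 0}
    - {"dx": 0.4, "dy": 0, "dz": 0, "wx": 0, "wy": 0, "wz": 0}

```text
time_s: 6.8
eef_pos: [451.3, 46.7, 32.5]
ee_rot: [-0.0, 1.0, -0.0, -0.0]
force: [-3.5, -0.4, 1.9]
grip_width: 0.466
grip_force: 1.8
```

Run:
```python
from h import *
s=ctrl.sense();print(s["eef_pos"],s["force"])
c=wcap();cv2.imwrite("pics/w3.png",c["frame"]);n="wrist"
for l in["board","heat_sink","spare_board","corner","fixture"]:
    print(l,[(round(r["p"],2),world(c,r["point"]).round().tolist()) for r in eyes.landmark_of(n,l)[:3]])
```

```text
[451.30265716  46.66706665  32.52221635] [-3.46800091 -0.4126724   1.94180757]
board [(0.57, [508.0, 44.0, 1.0]), (0.53, [444.0, -106.0, 3.0])]
heat_sink [(0.89, [508.0, 43.0, 22.0])]
spare_board [(0.92, [444.0, -106.0, 2.0])]
corner []
fixture []
```

View pics/w3.png

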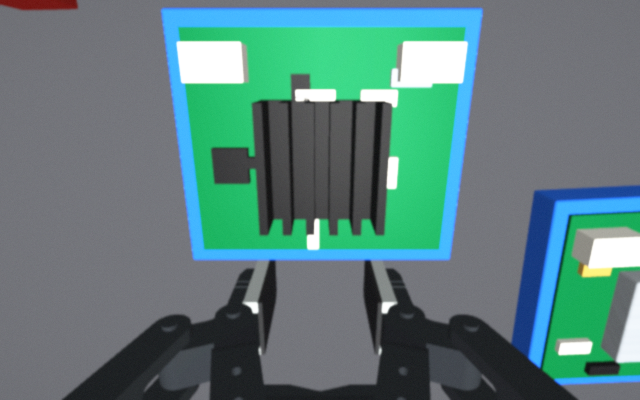

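The fingers push on the pallet's near edge (row 258) and the board has squared up. The spare is untouched. Continuing.

Emit:
step_arm:
  increments:
    - {"dx": 0.4, "dy": 0, "dz": 0, "wx": 0, "wy": 0, "wz": 0}
    - {"dx": 0.4, "dy": 0, "dz": 0, "wx": 0, "wy": 0, "wz": 0}
    - {"dx": 0.4, "dy": 0, "dz": 0, "wx": 0, "wy": 0, "wz": 0}
    - {"dx": 0.4, "dy": 0, "dz": 0, "wx": 0, "wy": 0, "wz": 0}
    - {"dx": 0.4, "dy": 0, "dz": 0, "wx": 0, "wy": 0, "wz": 0}

```text
time_s: 7.6
eef_pos: [501.3, 46.6, 32.5]
ee_rot: [0.0, 1.0, -0.0, -0.0]
force: [-2.5, 0.1, 2.0]
grip_width: 0.465
grip_force: 1.4
```

Emit:
step_arm:
  increments:
    - {"dx": 0.4, "dy": 0, "dz": 0, "wx": 0, "wy": 0, "wz": 0}
    - {"dx": 0.4, "dy": 0, "dz": 0, "wx": 0, "wy": 0, "wz": 0}
    - {"dx": 0.4, "dy": 0, "dz": 0, "wx": 0, "wy": 0, "wz": 0}
    - {"dx": 0.2, "dy": 0, "dz": 0, "wx": 0, "wy": 0, "wz": 0}
    - {"dx": 0, "dy": 0, "dz": 0, "wx": 0, "wy": 0, "wz": 0}

```text
time_s: 8.1
eef_pos: [536.3, 46.5, 32.5]
ee_rot: [0.0, 1.0, -0.0, 0.001]
force: [0.1, 0.3, -0.4]
grip_width: 0.468
grip_force: 0.0
```

Run:
```python
from h import *
s=ctrl.sense();print(s["eef_pos"],s["force"])
c=wcap();cv2.imwrite("pics/w4.png",c["frame"]);n="wrist"
for l in["board","corner","fixture"]:
    print(l,[(round(r["p"],2),world(c,r["point"]).round().tolist()) for r in eyes.landmark_of(n,l)[:3]])
```

```text
[536.34878176  46.53138205  32.5413269 ] [ 0.10666998  0.28219499 -0.40390882]
board [(0.96, [597.0, 46.0, -4.0])]
corner []
fixture []
```

View pics/w4.png

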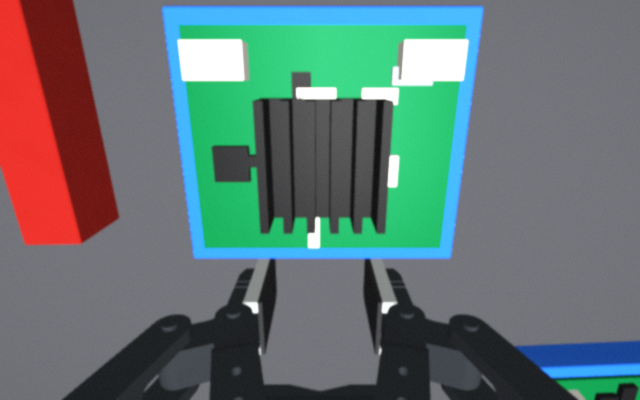

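The fence isn't reached yet, with the board centre near 597. I'll continue slowly to contact.

Emit:
step_arm:
  increments:
    - {"dx": 0.2, "dy": 0, "dz": 0, "wx": 0, "wy": 0, "wz": 0}
    - {"dx": 0.2, "dy": 0, "dz": 0, "wx": 0, "wy": 0, "wz": 0}
    - {"dx": 0.12, "dy": 0, "dz": 0, "wx": 0, "wy": 0, "wz": 0}
    - {"dx": 0.08, "dy": 0, "dz": 0, "wx": 0, "wy": 0, "wz": 0}

```text
time_s: 8.7
eef_pos: [550.6, 46.6, 32.5]
ee_rot: [-0.0, 1.0, -0.0, -0.0]
force: [-2.9, 0.1, 1.8]
grip_width: 0.471
grip_force: 1.5
```

Emit:
step_arm:
  increments:
    - {"dx": 0.08, "dy": 0, "dz": 0, "wx": 0, "wy": 0, "wz": 0}
    - {"dx": 0.08, "dy": 0, "dz": 0, "wx": 0, "wy": 0, "wz": 0}

```text
time_s: 8.9
eef_pos: [554.3, 46.6, 32.5]
ee_rot: [0.0, 1.0, -0.0, -0.0]
force: [-9.8, -2.2, 3.6]
grip_width: 0.467
grip_force: 5.1
```

Emit:
step_arm:
  increments:
    - {"dx": 0.08, "dy": 0, "dz": 0, "wx": 0, "wy": 0, "wz": 0}
    - {"dx": 0, "dy": 0, "dz": 0, "wx": 0, "wy": 0, "wz": 0}
    - {"dx": 0, "dy": 0, "dz": 0, "wx": 0, "wy": 0, "wz": 0}

```text
time_s: 9.2
eef_pos: [554.5, 46.6, 32.3]
ee_rot: [0.0, 1.0, -0.0, -0.003]
force: [-12.4, -2.1, 9.1]
grip_width: 0.467
grip_force: 6.7
```

Run:
```python
from h import *
s=ctrl.sense();print(s["eef_pos"],s["force"])
c=wcap();cv2.imwrite("pics/w5.png",c["frame"])
r=eyes.cut_out("wrist","board")[0];k,_=cv2.findContours(r["mask"].astype(np.uint8),0,1);k=max(k,key=cv2.contourArea)
print(cv2.minAreaRect(np.array([px2w(c,*p[0],16)[:2] for p in k],np.float32)))
for n in("top","side"):
  c=eyes.capture(n)
  for l in["board","corner","fixture","jaw_back"]:
    print(n,l,[(round(r["p"],2),world(c,r["point"]).round().tolist()) for r in eyes.landmark_of(n,l)[:4]])
```

```text
[554.51479525  46.58043233  32.34341555] [-12.40057916  -2.09673605   9.11819671]
((613.740234375, 45.327186584472656), (109.8863754272461, 95.92169189453125), 89.96714782714844)
top board [(0.81, [319.0, -312.0, -0.0]), (0.68, [509.0, -310.0, -4.0]), (0.59, [288.0, 402.0, -1.0])]
top corner [(0.62, [656.0, 139.0, 4.0]), (0.38, [767.0, -114.0, 1.0])]
top fixture [(0.66, [453.0, 446.0, -1.0]), (0.6, [659.0, -27.0, -5.0])]
top jaw_back [(0.66, [628.0, -211.0, 30.0])]
side board [(0.83, [322.0, -316.0, 3.0]), (0.75, [610.0, 48.0, 0.0]), (0.66, [307.0, 179.0, -4.0]), (0.66, [285.0, 404.0, -5.0])]
side corner [(0.85, [660.0, 143.0, -2.0])]
side fixture [(0.75, [660.0, -24.0, -2.0]), (0.68, [396.0, -471.0, -0.0]), (0.53, [444.0, -105.0, -1.0])]
side jaw_back [(0.8, [626.0, -213.0, 35.0])]
```

View pics/w5.png

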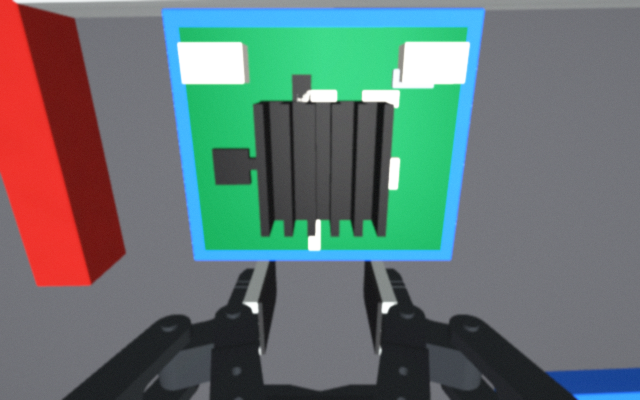

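Run:
```python
from h import *
c=wcap();g=cv2.cvtColor(c["frame"],cv2.COLOR_BGR2GRAY).astype(int)
P=[];B=[]
for u in list(range(85,155,10))+list(range(495,636,10)):
    col=g[0:40,u];d=np.diff(col);v=int(np.argmin(d));P.append((u,v,int(d[v])))
print(P)
w=lambda q,z:np.array([px2w(c,u,v+.5,z)[:2] for u,v,_ in q])
for z in(0,28):
    a=w(P,z);print(z,np.polyfit(a[:,1],a[:,0],1))
f=c["frame"].astype(int)
for rng,name in((range(0,25),"far"),(range(235,275),"near")):
    Q=[]
    for u in range(205,445,20):
        b=f[rng.start:rng.stop,u];bl=(b[:,0]>180)&(b[:,2]<100)&(b[:,0]-b[:,1]>50);k=np.nonzero(bl)[0]
        if len(k):Q.append((u,rng.start+(k[0] if name=="far" else k[-1]),0))
    a=w(Q,16);print(name,len(Q),np.polyfit(a[:,1],a[:,0],1))
```

```text
[(85, 1, -37), (95, 1, -38), (105, 1, -32), (115, 0, -30), (125, 0, -33), (135, 0, -25), (145, 0, -22), (495, 9, -14), (505, 9, -14), (515, 9, -11), (525, 9, -11), (535, 9, -11), (545, 8, -10), (555, 8, -10), (565, 7, -8), (575, 7, -16), (585, 8, -13), (595, 7, -12), (605, 7, -10), (615, 7, -13), (625, 7, -10), (635, 7, -13)]
0 [1.42596591e-02 6.64697055e+02]
28 [1.42596591e-02 6.59630994e+02]
far 12 [-4.86503371e-03  6.61301248e+02]
near 12 [1.97188114e-03 5.65470255e+02]
```

Emit:
step_arm:
  increments:
    - {"dx": 0, "dy": 0, "dz": 0, "wx": 0, "wy": 0, "wz": -0.17}
    - {"dx": 0.04, "dy": 0, "dz": 0, "wx": 0, "wy": 0, "wz": 0}
    - {"dx": 0.04, "dy": 0, "dz": 0, "wx": 0, "wy": 0, "wz": 0}
    - {"dx": 0, "dy": 0, "dz": 0, "wx": 0, "wy": 0, "wz": 0}
    - {"dx": 0, "dy": 0, "dz": 0, "wx": 0, "wy": 0, "wz": 0}

```text
time_s: 10.35
eef_pos: [555.2, 46.2, 32.1]
ee_rot: [0.0, 1.0, 0.009, -0.005]
force: [-20.1, -6.0, 13.0]
grip_width: 0.469
grip_force: 10.4
```

Emit:
step_arm:
  increments:
    - {"dx": -0.6, "dy": 0, "dz": 0, "wx": 0, "wy": 0, "wz": 0}
    - {"dx": -0.8, "dy": 0, "dz": 0, "wx": 0, "wy": 0, "wz": 0}
    - {"dx": 0, "dy": 0, "dz": -1, "wx": 0, "wy": 0, "wz": 0}
    - {"dx": 0, "dy": 0, "dz": -1, "wx": 0, "wy": 0, "wz": 0}
    - {"dx": 0, "dy": 0, "dz": -1, "wx": 0, "wy": 0, "wz": 0}

```text
time_s: 10.85
eef_pos: [523.9, 45.9, 108.7]
ee_rot: [0.0, 1.0, 0.009, 0.001]
force: [0.5, -0.9, -0.3]
grip_width: 0.467
grip_force: 0.0
```

Emit:
step_arm:
  increments:
    - {"dx": 0, "dy": 0, "dz": -1, "wx": 0, "wy": 0, "wz": 0}
    - {"dx": 0, "dy": 0.6, "dz": -1, "wx": 0, "wy": 0, "wz": 0}
    - {"dx": 0.3, "dy": 1, "dz": 0, "wx": 0, "wy": 0, "wz": 0}
    - {"dx": 0.3, "dy": 1, "dz": 0, "wx": 0, "wy": 0, "wz": 0}
    - {"dx": 0.3, "dy": 1, "dz": 0, "wx": 0, "wy": 0, "wz": 0}
  fingers: 0

```text
time_s: 11.35
eef_pos: [548.3, -44.6, 158.0]
ee_rot: [0.0, 1.0, 0.009, 0.001]
force: [0.5, 0.6, 0.3]
grip_width: 0.001
grip_force: 0.0
```

Emit:
step_arm:
  increments:
    - {"dx": 0.4, "dy": 1, "dz": 0, "wx": 0, "wy": 0, "wz": 0}
    - {"dx": 0.4, "dy": 1, "dz": 0, "wx": 0, "wy": 0, "wz": 0}
    - {"dx": 0.4, "dy": 1, "dz": 0, "wx": 0, "wy": 0, "wz": 0}
    - {"dx": 0.4, "dy": 1, "dz": 0, "wx": 0, "wy": 0, "wz": 0}
    - {"dx": 0.4, "dy": 1, "dz": 0, "wx": 0, "wy": 0, "wz": 0}

```text
time_s: 11.85
eef_pos: [600.4, -169.0, 157.7]
ee_rot: [0.0, 1.0, 0.009, 0.001]
force: [-1.3, 0.4, -0.1]
grip_width: -0.0
grip_force: 0.0
```

Run:
```python
from h import *
s=ctrl.sense();print(s["eef_pos"],s["force"],s["grip_width"])
c=wcap();cv2.imwrite("pics/w6.png",c["frame"])
for l in["board","corner","fixture","jaw_back"]:
    print("w",l,[(round(r["p"],2),world(c,r["point"]).round().tolist()) for r in eyes.landmark_of("wrist",l)[:2]])
for n in("top","side"):
  c=eyes.capture(n)
  for l in["heat_sink","jaw_back","spare_board"]:
    print(n,l,[(round(r["p"],2),world(c,r["point"]).round().tolist()) for r in eyes.landmark_of(n,l)[:5]])
```

```text
[ 600.44167181 -168.9715335   157.74320476] [-1.26122515  0.41032767 -0.11819879] -0.00040890379590555675
w board [(0.92, [511.0, -310.0, 4.0]), (0.84, [611.0, 46.0, -5.0])]
w corner []
w fixture [(0.67, [665.0, -33.0, 1.0])]
w jaw_back [(0.67, [627.0, -212.0, 29.0])]
top heat_sink [(0.84, [293.0, 407.0, 16.0]), (0.62, [320.0, -312.0, 22.0]), (0.59, [609.0, 45.0, 16.0]), (0.55, [510.0, -314.0, 20.0])]
top jaw_back []
top spare_board []
side heat_sink [(0.83, [321.0, -312.0, 17.0]), (0.64, [309.0, 180.0, 18.0]), (0.62, [506.0, -310.0, 16.0]), (0.59, [613.0, 45.0, 22.0]), (0.48, [288.0, 404.0, 19.0])]
side jaw_back [(0.66, [626.0, -212.0, 31.0])]
side spare_board [(0.69, [443.0, -105.0, 1.0])]
```

Emit:
step_arm:
  increments:
    - {"dx": 0.3, "dy": 0.8, "dz": 0, "wx": 0, "wy": 0, "wz": 0}
    - {"dx": 0.3, "dy": 0.8, "dz": 0, "wx": 0, "wy": 0, "wz": 0}
    - {"dx": 0.3, "dy": 0.8, "dz": 0, "wx": 0, "wy": 0, "wz": 0}
    - {"dx": 0, "dy": 0.8, "dz": 0, "wx": 0, "wy": 0, "wz": 0}
    - {"dx": 0, "dy": 0, "dz": 1, "wx": 0, "wy": 0, "wz": 0}

```text
time_s: 13.0
eef_pos: [624.5, -250.7, 135.3]
ee_rot: [0.002, 1.0, 0.008, 0.003]
force: [0.2, 0.1, 0.8]
grip_width: 0.001
grip_force: 0.0
```

Emit:
step_arm:
  increments:
    - {"dx": 0, "dy": 0, "dz": 1, "wx": 0, "wy": 0, "wz": 0}
    - {"dx": 0, "dy": 0, "dz": 1, "wx": 0, "wy": 0, "wz": 0}
    - {"dx": 0, "dy": 0, "dz": 1, "wx": 0, "wy": 0, "wz": 0}
    - {"dx": 0, "dy": 0, "dz": 0.5, "wx": 0, "wy": 0, "wz": 0}
    - {"dx": 0, "dy": -0.3, "dz": 0, "wx": 0, "wy": 0, "wz": 0}

```text
time_s: 13.5
eef_pos: [622.5, -240.1, 43.5]
ee_rot: [-0.001, 1.0, 0.008, -0.001]
force: [0.1, 0.5, -0.5]
grip_width: 0.0
grip_force: 0.0
```

Emit:
step_arm:
  increments:
    - {"dx": 0, "dy": -0.3, "dz": 0, "wx": 0, "wy": 0, "wz": 0}
    - {"dx": 0, "dy": -0.3, "dz": 0, "wx": 0, "wy": 0, "wz": 0}
    - {"dx": 0, "dy": -0.3, "dz": 0, "wx": 0, "wy": 0, "wz": 0}
    - {"dx": 0, "dy": -0.3, "dz": 0, "wx": 0, "wy": 0, "wz": 0}
    - {"dx": 0, "dy": -0.3, "dz": 0, "wx": 0, "wy": 0, "wz": 0}

```text
time_s: 14.0
eef_pos: [623.1, -201.8, 45.7]
ee_rot: [0.0, 1.0, 0.009, 0.001]
force: [0.4, -1.6, 0.3]
grip_width: 0.002
grip_force: 0.9
```

Emit:
step_arm:
  increments:
    - {"dx": 0, "dy": -0.5, "dz": 0, "wx": 0, "wy": 0, "wz": 0}
    - {"dx": 0, "dy": -0.5, "dz": 0, "wx": 0, "wy": 0, "wz": 0}
    - {"dx": 0, "dy": -0.5, "dz": 0, "wx": 0, "wy": 0, "wz": 0}
    - {"dx": 0, "dy": -0.5, "dz": 0, "wx": 0, "wy": 0, "wz": 0}
    - {"dx": 0, "dy": -0.5, "dz": 0, "wx": 0, "wy": 0, "wz": 0}

```text
time_s: 14.5
eef_pos: [621.7, -138.6, 45.0]
ee_rot: [-0.0, 1.0, 0.009, 0.0]
force: [1.9, -1.9, 1.2]
grip_width: -0.002
grip_force: 0.9
```

Emit:
step_arm:
  increments:
    - {"dx": 0, "dy": -0.5, "dz": 0, "wx": 0, "wy": 0, "wz": 0}
    - {"dx": 0, "dy": -0.5, "dz": 0, "wx": 0, "wy": 0, "wz": 0}
    - {"dx": 0, "dy": -0.5, "dz": 0, "wx": 0, "wy": 0, "wz": 0}
    - {"dx": 0, "dy": -0.5, "dz": 0, "wx": 0, "wy": 0, "wz": 0}
    - {"dx": 0, "dy": -0.5, "dz": 0, "wx": 0, "wy": 0, "wz": 0}

```text
time_s: 15.0
eef_pos: [620.6, -76.3, 45.0]
ee_rot: [-0.0, 1.0, 0.009, 0.0]
force: [1.3, -1.6, 0.7]
grip_width: -0.001
grip_force: 0.9
```

Emit:
step_arm:
  increments:
    - {"dx": 0, "dy": -0.4, "dz": 0, "wx": 0, "wy": 0, "wz": 0}
    - {"dx": 0, "dy": -0.3, "dz": 0, "wx": 0, "wy": 0, "wz": 0}
    - {"dx": 0, "dy": -0.3, "dz": 0, "wx": 0, "wy": 0, "wz": 0}
    - {"dx": 0, "dy": -0.3, "dz": 0, "wx": 0, "wy": 0, "wz": 0}
    - {"dx": 0, "dy": -0.3, "dz": 0, "wx": 0, "wy": 0, "wz": 0}

```text
time_s: 15.5
eef_pos: [619.9, -36.9, 45.0]
ee_rot: [0.0, 1.0, 0.009, -0.0]
force: [1.8, -6.4, -0.1]
grip_width: 0.005
grip_force: 3.2
```

Emit:
step_arm:
  increments:
    - {"dx": 0, "dy": -0.2, "dz": 0, "wx": 0, "wy": 0, "wz": 0}
    - {"dx": 0, "dy": -0.2, "dz": 0, "wx": 0, "wy": 0, "wz": 0}
    - {"dx": 0, "dy": -0.2, "dz": 0, "wx": 0, "wy": 0, "wz": 0}
    - {"dx": 0, "dy": -0.2, "dz": 0, "wx": 0, "wy": 0, "wz": 0}
    - {"dx": 0, "dy": -0.2, "dz": 0, "wx": 0, "wy": 0, "wz": 0}

```text
time_s: 16.0
eef_pos: [619.5, -12.1, 45.0]
ee_rot: [0.0, 1.0, 0.009, -0.0]
force: [1.2, -2.9, -0.1]
grip_width: 0.001
grip_force: 1.7
```

Run:
```python
from h import *
c=wcap();cv2.imwrite("pics/w7.png",c["frame"])
```

```text
(no output)
```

View pics/w7.png

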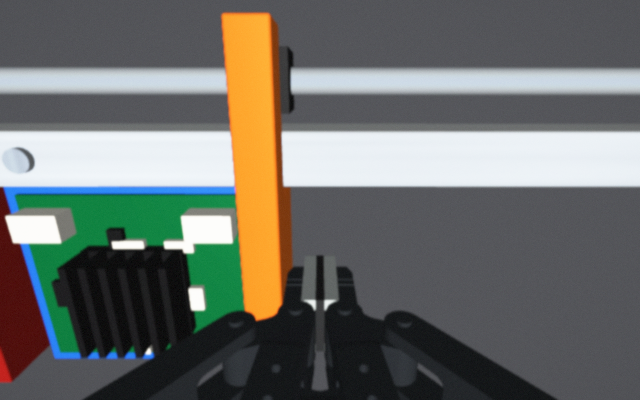

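The board is flush along the fence (row 187) and close to the red stop on the left. I'll keep pushing until the force rises.

Emit:
step_arm:
  increments:
    - {"dx": 0, "dy": -0.15, "dz": 0, "wx": 0, "wy": 0, "wz": 0}
    - {"dx": 0, "dy": -0.15, "dz": 0, "wx": 0, "wy": 0, "wz": 0}
    - {"dx": 0, "dy": -0.1, "dz": 0, "wx": 0, "wy": 0, "wz": 0}

```text
time_s: 16.35
eef_pos: [619.3, -2.0, 45.0]
ee_rot: [-0.0, 1.0, 0.009, -0.0]
force: [1.4, -3.1, -0.6]
grip_width: 0.003
grip_force: 1.8
```

Emit:
step_arm:
  increments:
    - {"dx": 0, "dy": -0.08, "dz": 0, "wx": 0, "wy": 0, "wz": 0}
    - {"dx": 0, "dy": -0.08, "dz": 0, "wx": 0, "wy": 0, "wz": 0}

```text
time_s: 16.55
eef_pos: [619.3, 1.1, 45.1]
ee_rot: [0.001, 1.0, 0.009, 0.0]
force: [0.4, -15.5, -1.1]
grip_width: 0.003
grip_force: 7.7
```

Emit:
step_arm:
  increments:
    - {"dx": 0, "dy": -0.08, "dz": 0, "wx": 0, "wy": 0, "wz": 0}
    - {"dx": 0, "dy": 0, "dz": 0, "wx": 0, "wy": 0, "wz": 0}

```text
time_s: 16.75
eef_pos: [619.3, 1.1, 45.1]
ee_rot: [0.002, 1.0, 0.009, 0.0]
force: [-0.1, -17.2, -0.5]
grip_width: -0.003
grip_force: 8.7
```

Emit:
step_arm:
  increments:
    - {"dx": 0, "dy": -0.08, "dz": 0, "wx": 0, "wy": 0, "wz": 0}
    - {"dx": 0, "dy": 0, "dz": 0, "wx": 0, "wy": 0, "wz": 0}
    - {"dx": 0, "dy": 0, "dz": 0, "wx": 0, "wy": 0, "wz": 0}

```text
time_s: 17.05
eef_pos: [619.3, 1.3, 45.1]
ee_rot: [0.003, 1.0, 0.008, -0.0]
force: [-0.6, -27.4, -1.7]
grip_width: -0.003
grip_force: 13.4
```

Run:
```python
from h import *
c=wcap();cv2.imwrite("pics/w8.png",c["frame"]);s=ctrl.sense();print(s["force"])
```

```text
[ -0.26586123 -26.35342032  -0.6274302 ]
```

View pics/w8.png

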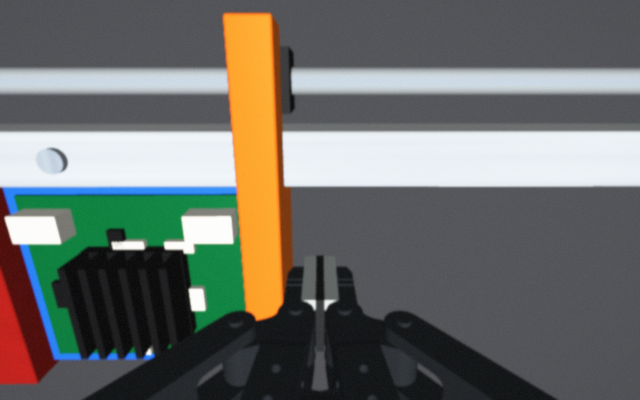

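The board is up against both the stop and the fence. Retreating from the jaw and then up.

Emit:
step_arm:
  increments:
    - {"dx": 0, "dy": 0.3, "dz": 0, "wx": 0, "wy": 0, "wz": 0}
    - {"dx": 0, "dy": 0.8, "dz": 0, "wx": 0, "wy": 0, "wz": 0}
    - {"dx": 0, "dy": 0.8, "dz": 0, "wx": 0, "wy": 0, "wz": 0}
    - {"dx": 0, "dy": 0, "dz": -1, "wx": 0, "wy": 0, "wz": 0}
    - {"dx": 0, "dy": 0, "dz": -1, "wx": 0, "wy": 0, "wz": 0}

```text
time_s: 17.6
eef_pos: [619.3, -41.7, 94.9]
ee_rot: [-0.001, 1.0, 0.008, -0.001]
force: [0.2, -0.1, 1.1]
grip_width: -0.002
grip_force: 0.0
```

Emit:
step_arm:
  increments:
    - {"dx": 0, "dy": 0, "dz": -1, "wx": 0, "wy": 0, "wz": 0}
    - {"dx": 0, "dy": -0.5, "dz": -1, "wx": 0, "wy": 0, "wz": 0}
    - {"dx": -1, "dy": -1, "dz": -1, "wx": 0, "wy": 0, "wz": 0}
    - {"dx": -1, "dy": -1, "dz": -1, "wx": 0, "wy": 0, "wz": 0}
    - {"dx": 0, "dy": 0, "dz": 0, "wx": 0, "wy": 0, "wz": 0}

```text
time_s: 18.1
eef_pos: [567.8, 22.8, 198.5]
ee_rot: [-0.0, 1.0, 0.01, 0.002]
force: [0.6, -1.0, 0.0]
grip_width: 0.001
grip_force: 0.0
```

Run:
```python
from h import *
c=wcap();cv2.imwrite("pics/w9.png",c["frame"]);s=ctrl.sense();print(s["time_s"],s["eef_pos"],s["force"])
for n in("wrist","side"):
  if n!="wrist":c=eyes.capture(n)
  for l in["board","corner","jaw_back","spare_board"]:
    print(n,l,[(round(r["p"],2),world(c,r["point"]).round().tolist()) for r in eyes.landmark_of(n,l)[:4]])
```

```text
18.15 [568.45964437  21.45054181 196.70322312] [-1.05920692 -0.24099113  0.18198106]
wrist board [(0.93, [323.0, -311.0, -2.0]), (0.63, [614.0, 85.0, -5.0])]
wrist corner [(0.79, [659.0, 142.0, -2.0]), (0.29, [663.0, -34.0, 1.0])]
wrist jaw_back [(0.73, [623.0, 12.0, 27.0])]
wrist spare_board [(0.85, [442.0, -105.0, 0.0])]
side board [(0.89, [508.0, -307.0, -6.0]), (0.83, [307.0, 176.0, -3.0]), (0.57, [610.0, 86.0, -0.0]), (0.56, [319.0, -315.0, 1.0])]
side corner [(0.71, [656.0, 142.0, -1.0]), (0.61, [458.0, 286.0, -1.0])]
side jaw_back [(0.61, [620.0, 13.0, 31.0])]
side spare_board [(0.56, [443.0, -104.0, -2.0])]
```

View pics/w9.png

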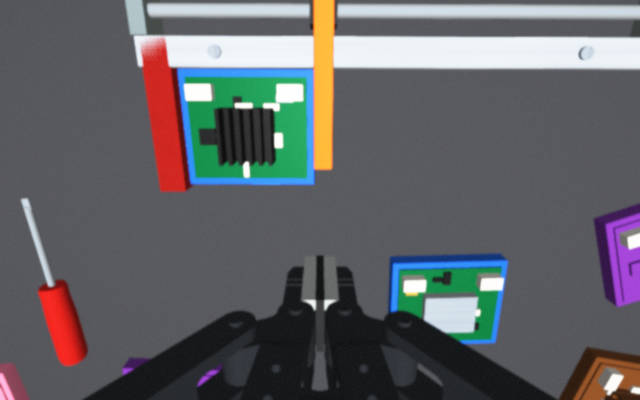

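The board is snug between the stop (col 185), the fence (row 69) and the jaw (col 315). The spare hasn't moved, so I'm handing in.

```bash
python3 -c "
from rig import finish_job
print(finish_job())"
```

```text
the job is handed in; nothing more can be done
None
```

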